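# Square up the loose front panel of a bench supply and hold it

### The arm

A 6-joint arm with a two-finger parallel gripper is mounted at the origin on the work surface. World frame = base frame: x ahead of the robot, y to its left, z up, the work surface at z = 0. Lengths are in m, angles in rad, forces in N, time in s.
With the tool pointing down it reaches from about 0.3 to 0.875 m from the base axis. Payload 6.4 kg.
Tool frame: the origin (TCP) lies at the very end of the fingers, on their centre line; the grasp point (between the pads) lies 19 mm behind it (r.grasp_offset is the distance from the TCP to the grasp point, in m); z points along the fingers, y is the line along which they close (so a half turn about z gives the same grasp; the last joint's range is limited). The gripper opens to 85 mm and grips with 20 to 120 N. Pads are 22 mm wide; open, the fingers measure 114 mm over their backs; the gripper's body (76 mm by 85 mm) begins 54 mm behind the grasp point. The pads swing forward as they close: fully open they stand 13 mm farther back than shut.
Start: joints at [0.901, 0.181, 1.607, -0, 1.354, -0.206], TCP at [0.257, 0.514, 0.231] pointing down, gripper open.
Joint ranges: [-2.99, 2.99], [-0.89, 2.07], [0.3, 2.58], [-1.14, 4.28], [0, 2.63], [-3.12, 3.12]. Speed limits (rad/s): [2.57, 2.57, 3.01, 3.14, 3.14, 3.14].

### API

Orientations are given as [roll, pitch, yaw] about the fixed x, y, z axes, in that order (R = Rz(yaw) Ry(pitch) Rx(roll)).
In Python, from plant import r gives the robot as it stands. The module is installed in compiled form; this text tells all that it offers.
- The arm moves only by the tool play_rows, never from a script. Its argument "rows" is a list of rows, each an object with "dr": the turn, a rotation vector about the tool's x, y, z in units of 180 degrees (1.0 is 180 degrees), a list of three; "translation": the shift along the tool's x, y, z in units of 250 mm (1.0 is 250 mm), a list of three; "hand": the opening, from -1 (shut) to 1 (fully open), so that 0 is half open. A call has 1 to 20 rows; each row is the pose to reach, as a shift and turn from the pose commanded when the call began, along the tool's axes at that moment, turning the shorter way round; what a row does not reach only later rows make up. A row lasts 1/10 s, in which the tool goes at most 50 mm and 8.59 degrees, less where a joint would pass 70% of its speed; a pose out of reach is approached as far as the arm can. A call with a number of a shift or a turn outside -1 to 1 is refused whole. A call with a gripper value outside its range is refused whole. The fingers move at their own pace and stop on an object; "newtons" is the grip in N (left out, the last holds). Time passes only in rows, so rows that repeat a pose let the fingers close. It gives the time, the measured TCP pose, the force, the opening and the grip force at its end, in the units of the state.
- r.read_state(): the state, without advancing time (a new reading comes with each control period).
- r.snapshot(name): name is "scene" or "top" or "wrist"; returns the picture (480x640x3 uint8, red, green, blue); there is no depth.
- r.camera_info(name): a dict with "vertical_fov" (degrees; the focal length in pixels is half the picture's height over the tangent of half this angle, whatever the lens; pixels are square), "cx", "cy" (the principal point, pixels), "k1" (the pictures are not rectified: a ray, as slopes to the right and down, at radius r is drawn at 1 + k1 r^2 times it, then the intrinsics apply), "R" (3x3) and "t" (3): a world point X has camera coordinates R X + t. Camera axes: x right, y down, z forward; pixel columns grow to the right and rows downward; lengths in m; the calibration is good to about 2 mm. A picture is of the moment at which its call begins: read the wrist's pose just before it. camera_info takes no time and is no camera call; for the wrist camera it gives the pose at the moment of the call.
- r.close_job(): hands the job in; it is judged then, once.
The state is a dict: "time_s": time; "joint_pos": joint angles; "dq": joint speeds; "tau": joint torques, N m; "position": TCP position; "tcp_rot": TCP orientation; "wrist_force": force on the tool from outside, world axes, zero at the start; "torque": the same for the moment, N m; "finger_gap": finger opening in m; "grip_force": force on a finger pad.
Only numpy, scipy, OpenCV 4.12 (cv2) and the standard library are available. Lean on these libraries where they do the work, as an engineer would, in place of code of your own. Each camera call takes 0.05 s, during which the arm holds its last target. There are 200 camera calls.

### The job

Lift the loose cover off the small power-supply chassis and set it down, the right way up and without dropping it, on the grey foam pad. Then take the steel engineer's square, stand its stock on the bare chassis floor near the middle of the leaning front panel, and press it into the corner until the stock sits flat on the floor and the whole upright edge of the blade bears on the panel, so that the panel is pushed upright. Finish while still gripping the square and holding it pressed down and against the panel, so the screws can be tightened; leave the other things on the mat where they are.

Things in the scene. Friction and masses are not known exactly. Their poses are not given: they have to be found in the camera images.
- cover_handle (a point): middle of the cover's straight black strap handle, a bar 110 mm long (along the cover's x), 14 mm wide, 12 mm high, with 26 mm of free room beneath it, on a post at each end. Axes are the cover's. The point is 111 mm above the cover's lower edges and 12 mm towards +x from the cover's middle, over its balance point
- cover: loose grey sheet-metal cover of the chassis, 200 (x) x 132 (y) x 79 mm high without the handle, 0.4 to 0.6 kg: a top, two sides and a back wall at its +x end, open below and at its -x end; walls 3 mm. Origin: middle of its underside. At the start its sides stand on the chassis floor, over the front panel and the parts inside; it comes off straight up and must rise 75 mm to clear them
- chassis: fixed supply chassis under the cover: the feet it stands on and the front panel at its -x end. Origin: under its middle, at the feet's underside, on the mat
- floor_plate: the chassis floor (fixed, moves with the chassis): bare aluminium plate 200 (x) x 142 (y) mm; origin: middle of its upper side, 10 mm above the chassis origin, axes as the chassis. From the panel (x = -94 mm) it is empty for 134 mm, to x = +40 mm; behind that stand a round transformer and other parts up to 36 mm high. Lips 5 mm high run along both long edges; there are no side walls
- corner (a point): the inside corner between floor and front panel: on the floor's upper side, at the panel's inner face, half-way along the panel; axes as the chassis (x points from the panel into the chassis, z up)
- panel_top (a point): middle of the upper edge of the front panel's inner face. The panel is 116 mm wide, 72 mm high above the floor and 4 mm thick, with meter window, knobs and terminals on its outside (up to 18 mm out); plain inside. It pivots about the line through point corner along y. Axes are the panel's: z up its inner face, x into the chassis
- panel (a joint): lean of the front panel, rad: 0 upright, square to the floor; positive leans inwards over the floor. Its screws are loose: it starts 0.04 to 0.09 leaning in, stays where it is left, and turns under about 1.5 N pressed at its top
- square: steel engineer's square, about 0.3 kg, standing on its stock, loose on the mat. Origin: middle of the stock's underside. Stock 100 (along x) x 18 (y) x 22 mm high; thin blade 20 (x) x 5 (y) mm at the -x end rises to 70 mm above the underside, its outer edge flush with the stock's -x end face
- square_grip (a point): point in the middle of the stock's width and height (11 mm above its underside), 62 mm from the stock's blade end and 38 mm from its other end: a good place to grip across the 18 mm, clear of the blade; axes as the square
- square_heel (a point): outer lower corner of the square: blade end of the stock, at its underside, mid-width; this point goes to the corner of the chassis; axes as the square
- pad: fixed grey foam pad 230 (x) x 160 (y) x 8 mm on the mat, empty, level and firm; origin: middle of its underside
- pad_top (a point): middle of the foam pad's upper side
- wick_spool: white desoldering-braid spool, 40 mm across, 14 mm high, lying flat; bystander, to be left alone; origin on its underside
- screwdriver: screwdriver with a black handle, 160 mm long, lying along the bench; bystander, to be left alone; origin on its underside
- circuit_board: green circuit board, 85 x 150 mm, 12 mm high with its parts; bystander, to be left alone; origin on its underside
- blower_fan: flat blower fan, 52 x 56 x 11 mm; bystander, to be left alone; origin on its underside
- pliers: pliers with green handles, 150 mm long, lying flat; bystander, to be left alone; origin on its underside
- flux_syringe: flux syringe, 150 mm long, 25 mm thick, lying; bystander, to be left alone; origin on its underside
- tweezers: dark steel tweezers, 135 mm long, lying; bystander, to be left alone; origin on its underside
Things that resemble listed ones, but are neither listed nor needed, are in the scene too. There is more than one size of the square; the job needs the largest.

How it is judged:
On the way:
1. the cover stands upright on the foam pad, let go (horizontal distance between cover and pad below 0.06 m and z of cover in the frame of pad_top between -0.004 and 0.004 m and angle between cover's own z axis and vertical below 0.035 rad and contact force between the fingers and cover below 0.1 N), for 0.3 s.
At the end, for the whole second after the job is handed in: Cover upright (2 deg) on the pad within 60 mm of its middle, let go. Square still gripped (3 N), pressed on floor and panel with over 1 N each, heel within 2.5 mm of the corner and 35 mm of its middle, upright within 1.1 deg, square on within 3.4 deg; panel within 0.015 rad of upright (all of step 1 and linear speed of each of cover, square below 0.02 m/s and contact force between the fingers and square above 3 N and contact force between square and chassis above 1 N and contact force between square and floor_plate above 1 N and x of square_heel in the frame of corner between -0.003 and 0.0025 m and y of square_heel in the frame of corner between -0.035 and 0.035 m and z of square_heel in the frame of corner between -0.002 and 0.002 m and angle between square's own z axis and vertical below 0.02 rad and angle between the x axis of square and the x axis of chassis, either way round below 0.06 rad and value of joint panel between -0.015 and 0.015 rad and angular speed of square below 0.1 rad/s); the arm keeps its last pose, push and grip.
It fails at once if the cover is dropped (moves over 0.5 m/s out of the grip) (contact force between the fingers and cover below 0.05 N and linear speed of cover above 0.5 m/s).
It fails at once if the square is dropped or knocked away (over 0.5 m/s out of the grip) (contact force between the fingers and square below 0.05 N and linear speed of square above 0.5 m/s).
It fails at once if a bystander is moved more than 25 mm (distance of any of wick_spool, screwdriver, circuit_board, blower_fan, pliers, flux_syringe, tweezers from where it was at the start of the episode above 0.025 m).
It also fails if it takes over 64 s, if anything falls off the work surface, if the arm or the gripper's body presses on something with over 40 N, if the wrist force passes 120 N, or if a joint passes its speed limit or range.

## Working session

There is one attempt and no reset: what is moved stays moved. The work goes in short steps, Python scripts to look and compute and a tool call to move; the robot and the scene stay as the last step left them, time stands still between calls to the robot, and variables do not carry over. Pictures are saved under pics/ and viewed, at most 12 in all, crops included, and the job is handed in when it is done.

Besides the shell and the picture viewer there is one more tool, called after ">>>" as name(argument=value, ...) on one line, values as JSON. play_rows: Moves the arm, as the interface text tells. Its arguments: {"type":"object","properties":{"rows":{"type":"array"},"newtons":{"type":"number"}},"required":["rows"]}

```bash
mkdir -p pics
cat > h.py <<'E'
import numpy as np, cv2
from plant import r
from scipy.spatial.transform import Rotation as Ro
def snap(n,f):
    ci=r.camera_info(n); im=r.snapshot(n); cv2.imwrite(f'pics/{f}.png',im[:,:,::-1]); np.savez(f'pics/{f}.npz',im=im,**{k:np.array(v) for k,v in ci.items()}); return im,ci
def load(f): return dict(np.load(f'pics/{f}.npz'))
def K(ci):
    f=240/np.tan(np.radians(float(ci['vertical_fov']))/2); return np.array([[f,0,ci['cx']],[0,f,ci['cy']],[0,0,1.]])
def ray(ci,uv):
    k=K(ci); x,y=[(uv[i]-k[i,2])/k[0,0] for i in (0,1)]
    a,b=x,y
    for _ in range(30):
        s=1+float(ci['k1'])*(a*a+b*b); a,b=x/s,y/s
    R=np.array(ci['R']);t=np.array(ci['t']); return -R.T@t, R.T@np.array([a,b,1])
def onz(ci,uv,z):
    o,d=ray(ci,uv); return o+d*(z-o[2])/d[2]
def proj(ci,X):
    c=np.array(ci['R'])@np.array(X)+np.array(ci['t']); a=c[:2]/c[2]; a=a*(1+float(ci['k1'])*(a@a)); k=K(ci); return a*k[0,0]+k[:2,2]
def crop(f,g,u0,v0,w,h,s):
    im=cv2.imread(f'pics/{f}.png')[v0:v0+h,u0:u0+w]; cv2.imwrite(f'pics/{g}.png',cv2.resize(im,None,fx=s,fy=s,interpolation=cv2.INTER_CUBIC))
def st():
    s=r.read_state(); print({k:(np.round(v,4).tolist()) for k,v in s.items() if k not in('tau','dq')}); return s
def toolrot(s):
    return Ro.from_euler('xyz',s['tcp_rot'])
def plan(p,R,P,Rt):
    "shift/turn in tool units from pose (p,R) to (P,Rt)"
    return np.round(R.inv().apply(np.array(P)-p)/.25,4), np.round((R.inv()*Rt).as_rotvec()/np.pi,4)
E
python3 - <<'E'
from h import *
st()
for n in ('scene','top'):
    im,ci=snap(n,n+'0'); print(n,ci)
E
```

```text
{'time_s': 0.0, 'joint_pos': [0.9007, 0.1816, 1.608, 0.0, 1.3538, -0.2063], 'position': [0.2569, 0.5138, 0.2304], 'tcp_rot': [-3.1399, -0.0004, 2.6778], 'wrist_force': [-0.6078, -0.449, -0.448], 'torque': [0.0434, 0.0337, 0.0013], 'grip_force': 0.0, 'finger_gap': 0.0854}
scene {'vertical_fov': 48.177226824876286, 'cx': 315.2198947026264, 'cy': 248.99701163065825, 'k1': -0.1638990270485321, 'R': array([[-0.02215249,  0.9997002 ,  0.01043007],
       [ 0.8537505 ,  0.02434481, -0.52011288],
       [-0.52021087, -0.00261712, -0.85403384]]), 't': array([ 0.02241142, -0.43447856,  1.59250137])}
top {'vertical_fov': 51.79196756146121, 'cx': 331.7973257217187, 'cy': 242.44478333165307, 'k1': -0.05100129239612413, 'R': array([[-1.80751040e-04, -9.99503076e-01,  3.15209149e-02],
       [-9.88901507e-01, -4.50448386e-03, -1.48504270e-01],
       [ 1.48572460e-01, -3.11979226e-02, -9.88409285e-01]]), 't': array([-0.02724539,  0.56804283,  0.87101763])}
```

View pics/scene0.png

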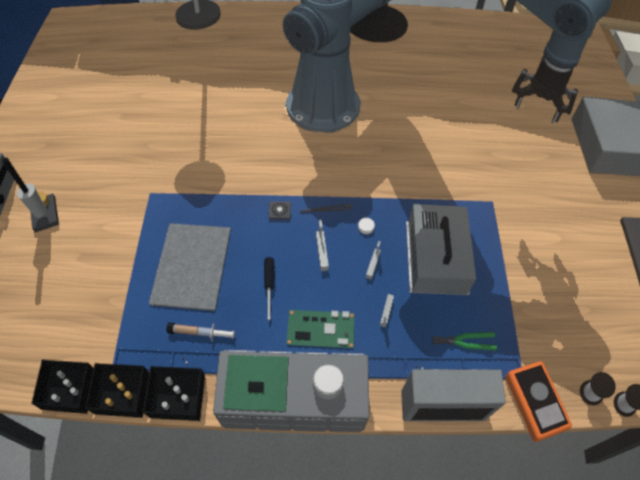

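View pics/top0.png

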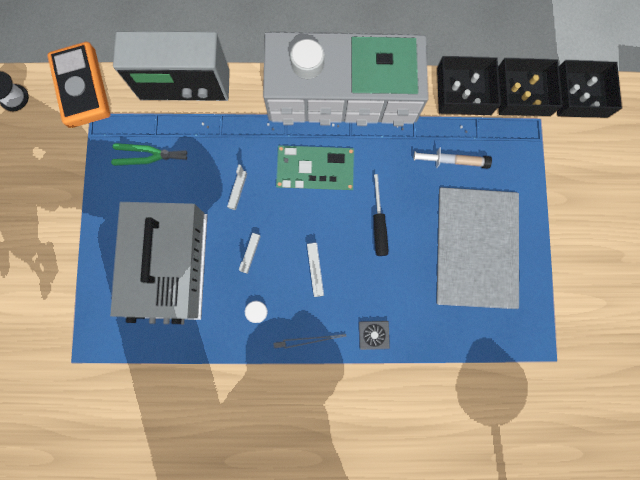

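The top view shows the cover at about (155,260) with its handle running along the image's vertical, and the panel knobs at the bottom (robot side). The pad is at (478,247), and the largest square is at about (316,269). Next I'll enlarge crops of these.

Run:
```python
from h import *
im=cv2.imread('pics/top0.png')
a=cv2.resize(im[190:330,100:220],None,fx=4,fy=4,interpolation=cv2.INTER_CUBIC)
b=cv2.resize(im[230:310,285:345],None,fx=5,fy=5,interpolation=cv2.INTER_CUBIC)
c=np.zeros((560,790,3),np.uint8);c[:560,:480]=a;c[:400,485:785]=b
cv2.imwrite('pics/c1.png',c)
```

```text
(no output)
```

View pics/c1.png

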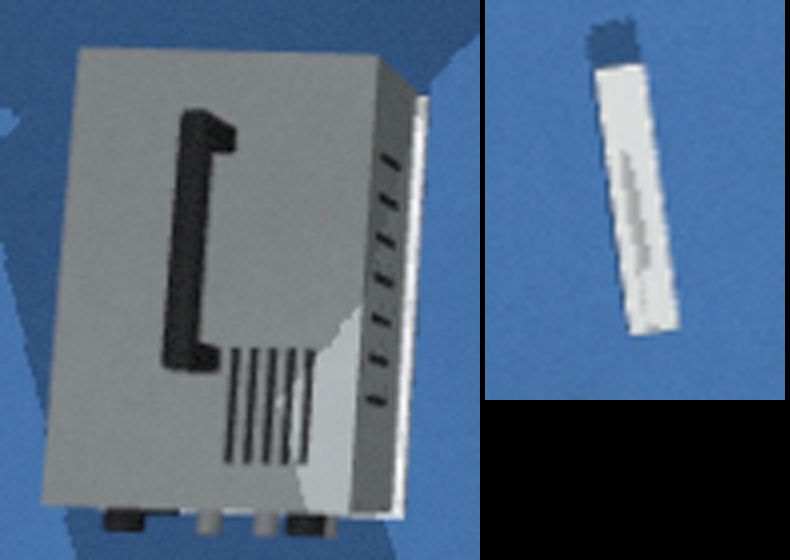

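The crop gives the handle bar's ends at about (148.8,217.5) and (144.3,282.5) in top-view pixels. I can't tell which end of the square carries the blade, so I'll measure and check the scene view.

Run:
```python
from h import *
t=load('top0')
f=lambda x,y:(x/4+100,y/4+190)
for n,uv,z in [('hTop',(148.75,217.3),.127),('hBot',(144.3,282.7),.127),*[('cov',f(*p),.089) for p in [(80,48),(378,57),(350,512),(43,505)]],
 *[('pad',p,.008) for p in [(441,187),(519,191),(518,307),(437.5,304)]],
 *[('sq',((x-485)/5+285,y/5+230),z) for x,y,z in [(595,70,.022),(645,65,.022),(680,328,.022),(630,334,.022)]],
 *[('other',p,.015) for p in [(238,172),(233,208),(256,234),(244,272),(256,312)]], ('fan',(374,334),.01),('tw1',(345,333),0),('tw2',(274,345),0),('drv',(381,252),.02),('drvt',(376,172),0)]:
    print(n,np.round(onz(t,uv,z),4))
im=cv2.imread('pics/scene0.png')
a=cv2.resize(im[200:320,290:410],None,fx=5,fy=5,interpolation=cv2.INTER_CUBIC)
cv2.imwrite('pics/c2.png',a)
```

```text
hTop [0.5968 0.2846 0.127 ]
hBot [0.4869 0.286  0.127 ]
cov [0.6318 0.3504 0.089 ]
cov [0.6283 0.2181 0.089 ]
cov [0.4295 0.2221 0.089 ]
cov [0.4317 0.3539 0.089 ]
pad [ 0.685  -0.2427  0.008 ]
pad [ 0.6786 -0.4     0.008 ]
pad [ 0.4496 -0.385   0.008 ]
pad [ 0.4558 -0.2284  0.008 ]
sq [0.5681 0.0202 0.022 ]
sq [0.57   0.0013 0.022 ]
sq [ 0.4711 -0.0121  0.022 ]
sq [0.4689 0.0065 0.022 ]
other [0.7097 0.1552 0.015 ]
other [0.6382 0.1627 0.015 ]
other [0.5879 0.1175 0.015 ]
other [0.5153 0.1384 0.015 ]
other [0.4407 0.1143 0.015 ]
fan [ 0.4    -0.1061  0.01  ]
tw1 [ 0.4017 -0.0523  0.    ]
tw2 [0.3795 0.0812 0.    ]
drv [ 0.5536 -0.1201  0.02  ]
drvt [ 0.7165 -0.1153  0.    ]
```

View pics/c2.png

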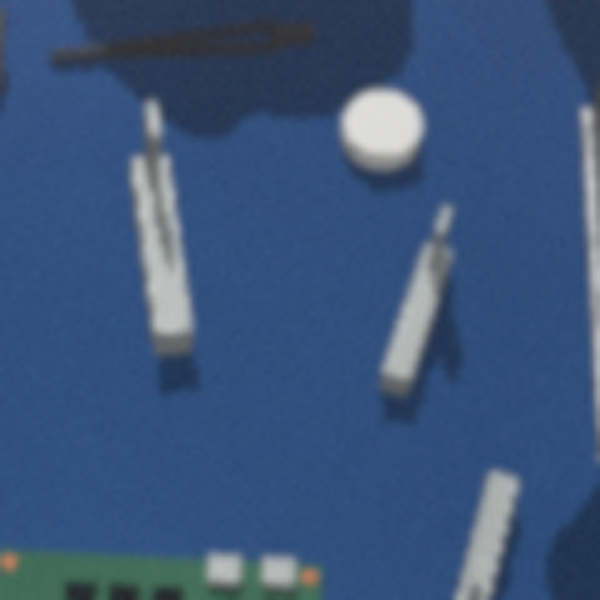

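The blade is at the robot-side end of the largest square, at x≈0.47, so the square's +x axis points roughly along world +x. Next I'll plan the move to above the handle.

Run:
```python
from h import *
s=r.read_state(); R=toolrot(s); p=np.array(s['position'])
Rt=Ro.from_euler('xyz',[np.pi,0,np.pi-.0175])
print(plan(p,R,(.5422,.2855,.22),Rt))
```

```text
(array([-1.4294, -0.3065,  0.0418]), array([-0.0005, -0.0002, -0.142 ]))
```

>>> play_rows(rows=[{"dr": [0,0,-0.142],"translation": [-0.71,-0.15,0.02],"hand": 1},{"dr": [0,0,-0.142],"translation": [-0.71,-0.15,0.02],"hand": 1},{"dr": [0,0,-0.142],"translation": [-0.71,-0.15,0.02],"hand": 1},{"dr": [0,0,-0.142],"translation": [-0.71,-0.15,0.02],"hand": 1},{"dr": [0,0,-0.142],"translation": [-0.71,-0.15,0.02],"hand": 1}])

```text
time_s: 0.6
position: [0.4028, 0.3979, 0.2257]
tcp_rot: [-3.14, 0.001, 3.119]
wrist_force: [-0.5, -0.1, 0.8]
finger_gap: 0.0851
grip_force: 0.0
```

Run:
```python
from h import *
s=st(); R=toolrot(s); p=np.array(s['position'])
Rt=Ro.from_euler('xyz',[np.pi,0,np.pi-.0175])
print(plan(p,R,(.5422,.2855,.20),Rt))
```

```text
{'time_s': 0.6, 'joint_pos': [0.5707, 0.1668, 1.6348, -0.0018, 1.3404, -0.9772], 'position': [0.4028, 0.3979, 0.2257], 'tcp_rot': [-3.1399, 0.0006, 3.1192], 'wrist_force': [-0.4792, -0.1294, 0.8211], 'torque': [0.0223, 0.0037, 0.0215], 'grip_force': 0.0, 'finger_gap': 0.0851}
(array([-0.5675, -0.4369,  0.1038]), array([-0.0005,  0.0002, -0.0016]))
```

>>> play_rows(rows=[{"dr": [0,0,-0.0016],"translation": [-0.5675,-0.4369,0.1],"hand": 1},{"dr": [0,0,-0.0016],"translation": [-0.5675,-0.4369,0.1],"hand": 1},{"dr": [0,0,-0.0016],"translation": [-0.5675,-0.4369,0.1],"hand": 1},{"dr": [0,0,-0.0016],"translation": [-0.5675,-0.4369,0.1],"hand": 1},{"dr": [0,0,-0.0016],"translation": [-0.5675,-0.4369,0.1],"hand": 1},{"dr": [0,0,-0.0016],"translation": [-0.5675,-0.4369,0.1],"hand": 1}])

```text
time_s: 1.2
position: [0.5387, 0.2896, 0.2006]
tcp_rot: [-3.142, -0.002, 3.127]
wrist_force: [-0.2, 0.9, 0.6]
finger_gap: 0.0851
grip_force: 0.0
```

Run:
```python
from h import *
s=st()
im,ci=snap('wrist','w1')
print(-ci['R'].T@ci['t'],ci['R'].round(3))
print(proj(ci,(.5422,.2855,.127)),proj(ci,(.5968,.2846,.127)),proj(ci,(.4869,.286,.127)))
```

```text
{'time_s': 1.2, 'joint_pos': [0.2992, 0.2892, 1.5396, 0.0006, 1.3145, -1.2576], 'position': [0.5387, 0.2896, 0.2006], 'tcp_rot': [-3.1416, -0.0018, 3.1274], 'wrist_force': [-0.17, 0.8663, 0.6463], 'torque': [-0.0299, -0.0057, 0.08], 'grip_force': 0.0, 'finger_gap': 0.0851}
[0.47095014 0.29045981 0.34348417] [[ 0.016  1.     0.001]
 [ 0.965 -0.015  0.261]
 [ 0.261 -0.003 -0.965]]
[315.42440474 257.33007736] [315.72604507 330.22090372] [314.45621893 173.32030432]
```

View pics/w1.png

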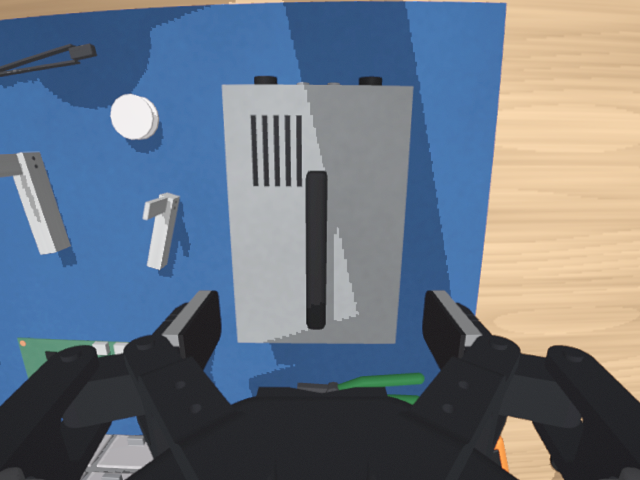

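In the wrist view the handle bar runs from (317,171) to (315,328), within about 1 mm of the prediction. I'll descend onto it.

Run:
```python
from h import *
s=st(); R=toolrot(s); p=np.array(s['position'])
Rt=Ro.from_euler('xyz',[np.pi,0,np.pi-.0175])
print(plan(p,R,(.5425,.2855,.102),Rt))
```

```text
{'time_s': 1.25, 'joint_pos': [0.3004, 0.2884, 1.54, 0.0006, 1.3145, -1.2578], 'position': [0.5382, 0.2903, 0.2009], 'tcp_rot': [3.1414, -0.0014, 3.1289], 'wrist_force': [0.287, 0.3075, 0.2789], 'torque': [0.0113, 0.0405, 0.0149], 'grip_force': 0.0, 'finger_gap': 0.0855}
(array([-0.018 , -0.0189,  0.3955]), array([ 0.0001, -0.0004,  0.0015]))
```

>>> play_rows(rows=[{"dr": [0,0,0.001],"translation": [-0.018,-0.019,0.1],"hand": 1},{"dr": [0,0,0.001],"translation": [-0.018,-0.019,0.2],"hand": 1},{"dr": [0,0,0.001],"translation": [-0.018,-0.019,0.3],"hand": 1},{"dr": [0,0,0.001],"translation": [-0.018,-0.019,0.395],"hand": 1},{"dr": [0,0,0.001],"translation": [-0.018,-0.019,0.395],"hand": 1},{"dr": [0,0,0.001],"translation": [-0.018,-0.019,0.395],"hand": 1}])

```text
time_s: 1.85
position: [0.5426, 0.2859, 0.103]
tcp_rot: [3.142, -0.001, 3.127]
wrist_force: [-0.1, 0.2, 1.3]
finger_gap: 0.085
grip_force: 0.0
```

Now I'll close on the handle and lift slightly.

>>> play_rows(rows=[{"dr": [0,0,0],"translation": [0,0,0],"hand": -1},{"dr": [0,0,0],"translation": [0,0,0],"hand": -1},{"dr": [0,0,0],"translation": [0,0,0],"hand": -1},{"dr": [0,0,0],"translation": [0,0,0],"hand": -1},{"dr": [0,0,0],"translation": [0,0,0],"hand": -1},{"dr": [0,0,0],"translation": [0,0,0],"hand": -1},{"dr": [0,0,0],"translation": [0,0,0],"hand": -1},{"dr": [0,0,0],"translation": [0,0,0],"hand": -1}], newtons=80)

```text
time_s: 2.65
position: [0.5438, 0.285, 0.103]
tcp_rot: [3.141, 0.001, 3.126]
wrist_force: [-0.7, 1.1, 3.7]
finger_gap: 0.0126
grip_force: 78.2
```

>>> play_rows(rows=[{"dr": [0,0,0],"translation": [0,0,-0.02],"hand": -1},{"dr": [0,0,0],"translation": [0,0,-0.05],"hand": -1},{"dr": [0,0,0],"translation": [0,0,-0.09],"hand": -1},{"dr": [0,0,0],"translation": [0,0,-0.14],"hand": -1},{"dr": [0,0,0],"translation": [0,0,-0.2],"hand": -1},{"dr": [0,0,0],"translation": [0,0,-0.26],"hand": -1},{"dr": [0,0,0],"translation": [0,0,-0.32],"hand": -1},{"dr": [0,0,0],"translation": [0,0,-0.38],"hand": -1},{"dr": [0,0,0],"translation": [0,0,-0.44],"hand": -1},{"dr": [0,0,0],"translation": [0,0,-0.48],"hand": -1},{"dr": [0,0,0],"translation": [0,0,-0.5],"hand": -1},{"dr": [0,0,0],"translation": [0,0,-0.5],"hand": -1},{"dr": [0,0,0],"translation": [0,0,-0.5],"hand": -1}])

```text
time_s: 3.95
position: [0.5432, 0.2847, 0.2268]
tcp_rot: [-3.141, -0.001, 3.126]
wrist_force: [0.3, -0.1, -6.0]
finger_gap: 0.0124
grip_force: 78.3
```

Run:
```python
from h import *
s=st(); R=toolrot(s); p=np.array(s['position'])
Rt=Ro.from_euler('xyz',[np.pi,0,np.pi-.064])
t=(.5673+.012,-.314-.0008,p[2]); print(t)
print(plan(p,R,t,Rt))
snap('top','top1'); snap('wrist','w2')
a=cv2.imread('pics/top1.png')[180:340,60:240]; b=cv2.imread('pics/w2.png')
c=np.zeros((480,790,3),np.uint8); c[:,:450]=0
c[:320,:360]=cv2.resize(a,(360,320)); c[:312,370:786]=cv2.resize(b,(416,312)); cv2.imwrite('pics/c3.png',c)
```

```text
{'time_s': 3.95, 'joint_pos': [0.2895, 0.2691, 1.51, -0.0, 1.3636, -1.2655], 'position': [0.5432, 0.2847, 0.2268], 'tcp_rot': [-3.1412, -0.0012, 3.1258], 'wrist_force': [0.3426, -0.1173, -6.0429], 'torque': [-0.0826, -0.0594, -0.0303], 'grip_force': 78.3136, 'finger_gap': 0.0124}
(0.5793, -0.3148, np.float64(0.22683570645809936))
(array([-1.8250e-01, -2.3953e+00,  7.0000e-04]), array([-0.0001, -0.0004,  0.0153]))
```

View pics/c3.png

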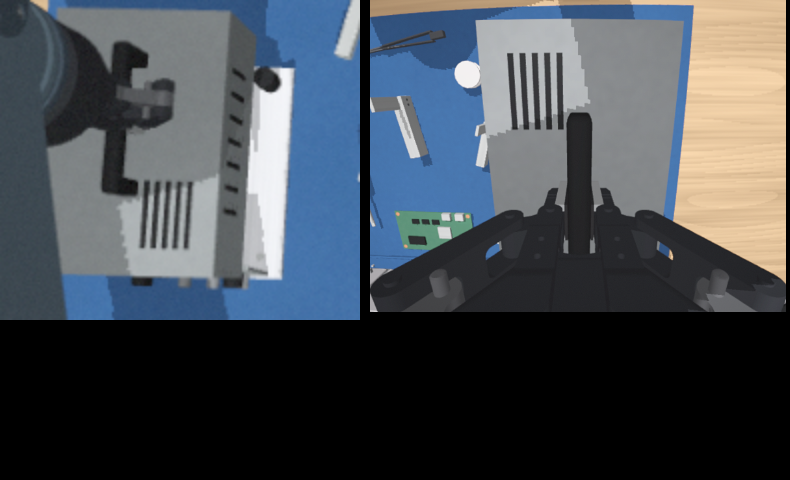

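The cover is off and level, with its underside about 135 mm up. Next I'll carry it over to the pad.

>>> play_rows(rows=[{"dr": [0,0,0],"translation": [0,-0.04,0],"hand": -1},{"dr": [0,0,0],"translation": [-0.02,-0.12,0],"hand": -1},{"dr": [0,0,0],"translation": [-0.04,-0.22,0],"hand": -1},{"dr": [0,0,0],"translation": [-0.05,-0.34,0],"hand": -1},{"dr": [0,0,0],"translation": [-0.06,-0.46,0],"hand": -1},{"dr": [0,0,0],"translation": [-0.07,-0.58,0],"hand": -1},{"dr": [0,0,0],"translation": [-0.08,-0.7,0],"hand": -1},{"dr": [0,0,0],"translation": [-0.09,-0.82,0],"hand": -1},{"dr": [0,0,0],"translation": [-0.1,-0.92,0],"hand": -1},{"dr": [0,0,0],"translation": [-0.1,-0.98,0],"hand": -1}])

```text
time_s: 5.05
position: [0.5645, 0.0369, 0.2272]
tcp_rot: [-3.141, -0.0, 3.124]
wrist_force: [-0.2, 0.6, -5.8]
finger_gap: 0.0127
grip_force: 78.3
```

>>> play_rows(rows=[{"dr": [0,0,0],"translation": [0,-0.05,0],"hand": -1},{"dr": [0,0,0],"translation": [0,-0.14,0],"hand": -1},{"dr": [0,0,0],"translation": [-0.01,-0.26,0],"hand": -1},{"dr": [0,0,0],"translation": [-0.02,-0.38,0],"hand": -1},{"dr": [0,0,0],"translation": [-0.03,-0.5,0],"hand": -1},{"dr": [0,0,0.005],"translation": [-0.04,-0.62,0],"hand": -1},{"dr": [0,0,0.01],"translation": [-0.05,-0.74,0],"hand": -1},{"dr": [0,0,0.015],"translation": [-0.05,-0.84,0],"hand": -1},{"dr": [0,0,0.015],"translation": [-0.05,-0.92,0],"hand": -1},{"dr": [0,0,0.015],"translation": [-0.05,-0.96,0],"hand": -1}])

```text
time_s: 6.05
position: [0.5732, -0.2021, 0.2273]
tcp_rot: [3.142, -0.0, 3.078]
wrist_force: [-0.3, 0.5, -5.7]
finger_gap: 0.0124
grip_force: 78.4
```

Run:
```python
from h import *
s=st(); R=toolrot(s); p=np.array(s['position'])
Rt=Ro.from_euler('xyz',[np.pi,0,np.pi-.064])
print(plan(p,R,(.5793,-.3148,p[2]),Rt))
```

```text
{'time_s': 6.05, 'joint_pos': [-0.534, 0.2562, 1.525, -0.0001, 1.3607, -2.0413], 'position': [0.5732, -0.2021, 0.2273], 'tcp_rot': [3.1416, -0.0003, 3.0782], 'wrist_force': [-0.2787, 0.5316, -5.7364], 'torque': [0.0433, -0.021, -0.022], 'grip_force': 78.4249, 'finger_gap': 0.0124}
(array([-0.053 , -0.4483, -0.    ]), array([ 0.    , -0.0001,  0.0002]))
```

>>> play_rows(rows=[{"dr": [0,0,0],"translation": [-0.01,-0.06,0],"hand": -1},{"dr": [0,0,0],"translation": [-0.03,-0.16,0],"hand": -1},{"dr": [0,0,0],"translation": [-0.05,-0.28,0],"hand": -1},{"dr": [0,0,0],"translation": [-0.05,-0.38,0.04],"hand": -1},{"dr": [0,0,0],"translation": [-0.053,-0.43,0.1],"hand": -1},{"dr": [0,0,0],"translation": [-0.053,-0.448,0.18],"hand": -1},{"dr": [0,0,0],"translation": [-0.053,-0.448,0.26],"hand": -1},{"dr": [0,0,0],"translation": [-0.053,-0.448,0.34],"hand": -1},{"dr": [0,0,0],"translation": [-0.053,-0.448,0.4],"hand": -1},{"dr": [0,0,0],"translation": [-0.053,-0.448,0.44],"hand": -1},{"dr": [0,0,0],"translation": [-0.053,-0.448,0.47],"hand": -1},{"dr": [0,0,0],"translation": [-0.053,-0.448,0.47],"hand": -1},{"dr": [0,0,0],"translation": [-0.053,-0.448,0.47],"hand": -1}])

```text
time_s: 7.35
position: [0.58, -0.3135, 0.1108]
tcp_rot: [-3.141, 0.001, 3.079]
wrist_force: [-0.0, -0.4, -5.7]
finger_gap: 0.0122
grip_force: 78.4
```

>>> play_rows(rows=[{"dr": [0,0,0],"translation": [0,0,0.01],"hand": -1},{"dr": [0,0,0],"translation": [0,0,0.02],"hand": -1},{"dr": [0,0,0],"translation": [0,0,0.03],"hand": -1},{"dr": [0,0,0],"translation": [0,0,0.03],"hand": -1},{"dr": [0,0,0],"translation": [0,0,0.03],"hand": -1}])

```text
time_s: 7.85
position: [0.5795, -0.3133, 0.1024]
tcp_rot: [3.141, -0.0, 3.079]
wrist_force: [-1.6, -0.2, -5.8]
finger_gap: 0.0126
grip_force: 78.4
```

>>> play_rows(rows=[{"dr": [0,0,0],"translation": [0,0,0.004],"hand": -1},{"dr": [0,0,0],"translation": [0,0,0.008],"hand": -1},{"dr": [0,0,0],"translation": [0,0,0.012],"hand": -1},{"dr": [0,0,0],"translation": [0,0,0.012],"hand": -1}])

```text
time_s: 8.25
position: [0.5797, -0.3134, 0.101]
tcp_rot: [-3.141, 0.0, 3.079]
wrist_force: [-4.4, 2.4, 5.7]
finger_gap: 0.013
grip_force: 79.8
```

The cover has touched down: the wrist force went from -5.8 to +5.7 N. I'll open the fingers and rise.

>>> play_rows(rows=[{"dr": [0,0,0],"translation": [0,0,-0.002],"hand": -0.3},{"dr": [0,0,0],"translation": [0,0,-0.002],"hand": 0},{"dr": [0,0,0],"translation": [0,0,-0.002],"hand": 0},{"dr": [0,0,0],"translation": [0,0,-0.002],"hand": 0},{"dr": [0,0,0],"translation": [0,0,-0.002],"hand": 0},{"dr": [0,0,0],"translation": [0,0,-0.06],"hand": 0},{"dr": [0,0,0],"translation": [0,0,-0.15],"hand": 0},{"dr": [0,0,0],"translation": [0,0,-0.3],"hand": 0},{"dr": [0,0,0],"translation": [0,0,-0.45],"hand": 0},{"dr": [0,0,0],"translation": [0,0,-0.45],"hand": 0}])

```text
time_s: 9.25
position: [0.5827, -0.3156, 0.2207]
tcp_rot: [-3.134, 0.01, 3.079]
wrist_force: [-0.6, -0.2, -0.1]
finger_gap: 0.0428
grip_force: 0.0
```

Run:
```python
from h import *
s=st(); R=toolrot(s); p=np.array(s['position'])
# square estimate
h=np.array([.470,-.0028]); e=np.array([.569,.0107]); d=(e-h)/np.linalg.norm(e-h); g=(h+e)/2-d*.05+d*.062; yaw=np.arctan2(d[1],d[0]); print(g,yaw)
Rt=Ro.from_euler('xyz',[np.pi,0,np.pi+yaw])
print(plan(p,R,(*g,.2),Rt))
```

```text
{'time_s': 9.25, 'joint_pos': [-0.6752, 0.3721, 1.3906, 0.0001, 1.3661, -2.1833], 'position': [0.5827, -0.3156, 0.2207], 'tcp_rot': [-3.1343, 0.0105, 3.0789], 'wrist_force': [-0.5544, -0.1563, -0.0729], 'torque': [0.0332, 0.0568, 0.0199], 'grip_force': 0.0, 'finger_gap': 0.0428}
[0.53138996 0.00557136] 0.13552771398550076
(array([0.2861, 1.27  , 0.0705]), array([-0.0026,  0.0031, -0.0631]))
```

>>> play_rows(rows=[{"dr": [-0.0026,0.003,-0.03],"translation": [0.14,0.635,0],"hand": 1},{"dr": [-0.0026,0.003,-0.03],"translation": [0.14,0.635,0],"hand": 1},{"dr": [-0.0026,0.003,-0.03],"translation": [0.14,0.635,0],"hand": 1},{"dr": [-0.0026,0.003,-0.03],"translation": [0.14,0.635,0],"hand": 1},{"dr": [-0.0026,0.003,-0.03],"translation": [0.14,0.635,0],"hand": 1}])

```text
time_s: 9.75
position: [0.5546, -0.1508, 0.2128]
tcp_rot: [3.133, -0.008, -3.107]
wrist_force: [-0.4, -0.5, 0.6]
finger_gap: 0.0854
grip_force: 0.0
```

Run:
```python
from h import *
s=st(); R=toolrot(s); p=np.array(s['position'])
Rt=Ro.from_euler('xyz',[np.pi,0,np.pi+.1355])
print(plan(p,R,(.5314,.0056,.2),Rt))
```

```text
{'time_s': 9.75, 'joint_pos': [-0.4737, 0.2043, 1.618, 0.0032, 1.3306, -2.0797], 'position': [0.5546, -0.1508, 0.2128], 'tcp_rot': [3.1334, -0.0083, -3.1071], 'wrist_force': [-0.383, -0.4739, 0.56], 'torque': [-0.0525, 0.0463, -0.0249], 'grip_force': 0.0, 'finger_gap': 0.0854}
(array([0.0708, 0.628 , 0.0569]), array([ 0.0027, -0.0025, -0.0322]))
```

>>> play_rows(rows=[{"dr": [0.0027,-0.0025,-0.032],"translation": [0.07,0.628,0.057],"hand": 1},{"dr": [0.0027,-0.0025,-0.032],"translation": [0.07,0.628,0.057],"hand": 1},{"dr": [0.0027,-0.0025,-0.032],"translation": [0.07,0.628,0.057],"hand": 1},{"dr": [0.0027,-0.0025,-0.032],"translation": [0.07,0.628,0.057],"hand": 1},{"dr": [0.0027,-0.0025,-0.032],"translation": [0.07,0.628,0.057],"hand": 1},{"dr": [0.0027,-0.0025,-0.032],"translation": [0.07,0.628,0.057],"hand": 1},{"dr": [0.0027,-0.0025,-0.032],"translation": [0.07,0.628,0.057],"hand": 1}])

```text
time_s: 10.45
position: [0.5329, 0.0017, 0.1996]
tcp_rot: [-3.141, -0.0, -3.012]
wrist_force: [0.9, -0.5, -0.3]
finger_gap: 0.0854
grip_force: 0.0
```

Run:
```python
from h import *
s=st(); im,ci=snap('wrist','w3'); snap('top','top2')
for X in [(.470,-.0028,.022),(.569,.0107,.022),(.5314,.0056,.022)]: print(proj(ci,X))
s=st()
a=cv2.imread('pics/top2.png')[170:320,420:540]; b=cv2.imread('pics/w3.png')[60:420,180:460]
c=np.zeros((540,790,3),np.uint8)
c[:375,:300]=cv2.resize(a,(300,375)); c[:540,310:730]=cv2.resize(b,(420,540),interpolation=cv2.INTER_CUBIC); cv2.imwrite('pics/c4.png',c)
```

```text
{'time_s': 10.45, 'joint_pos': [-0.2196, 0.1181, 1.7448, -0.0002, 1.2787, -1.9199], 'position': [0.5329, 0.0017, 0.1996], 'tcp_rot': [-3.1414, -0.0001, -3.012], 'wrist_force': [0.9148, -0.5235, -0.2548], 'torque': [0.0644, -0.0238, -0.0652], 'grip_force': 0.0, 'finger_gap': 0.0854}
[324.99707963 152.01548614]
[325.46496533 256.12258891]
[325.32834907 218.45314716]
{'time_s': 10.55, 'joint_pos': [-0.2191, 0.1179, 1.7454, 0.0001, 1.2788, -1.9195], 'position': [0.5326, 0.0021, 0.1994], 'tcp_rot': [3.1413, -0.0004, -3.012], 'wrist_force': [0.0919, 0.3399, 0.1858], 'torque': [0.0274, -0.0537, -0.031], 'grip_force': 0.0, 'finger_gap': 0.0853}
```

View pics/c4.png

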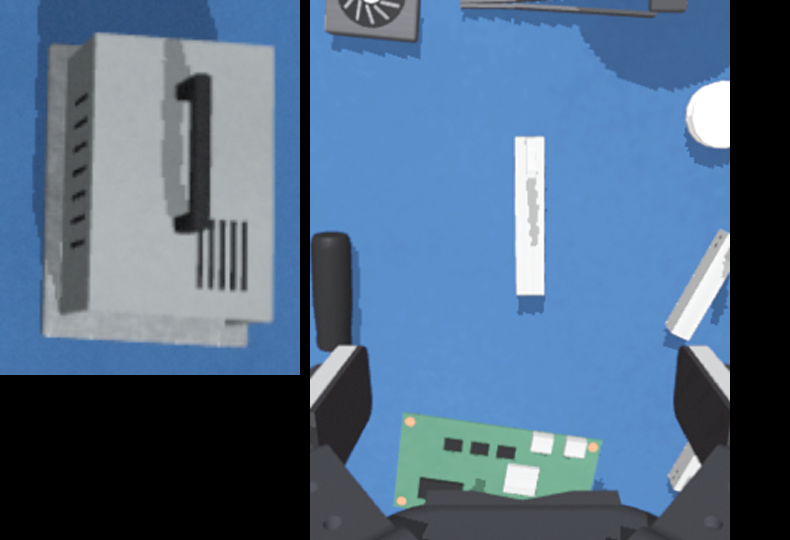

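The cover is sitting on the pad. In the wrist view the square's end midpoints are at (326.7,151.3) for the blade end and (327,256.7) for the other end. Next I'll plan the descent from these.

Run:
```python
from h import *
ci=load('w3'); h=onz(ci,(326.7,151.3),.022)[:2]; e=onz(ci,(327,256.7),.022)[:2]
print(h,e,np.linalg.norm(e-h)); d=(e-h)/np.linalg.norm(e-h); yaw=np.arctan2(d[1],d[0]); g=(h+e)/2+.012*d; print(g,yaw)
s=st(); R=toolrot(s); p=np.array(s['position'])
Rt=Ro.from_euler('xyz',[np.pi,0,np.pi+yaw])
print(plan(p,R,(*g,.004),Rt))
```

```text
[ 0.46916837 -0.00134065] [0.56940102 0.01228309] 0.1011542869713411
[0.53117536 0.00708742] 0.13509337742470398
{'time_s': 10.55, 'joint_pos': [-0.2191, 0.1179, 1.7454, 0.0001, 1.2788, -1.9195], 'position': [0.5326, 0.0021, 0.1994], 'tcp_rot': [3.1413, -0.0004, -3.012], 'wrist_force': [0.0919, 0.3399, 0.1858], 'torque': [0.0274, -0.0537, -0.031], 'grip_force': 0.0, 'finger_gap': 0.0853}
(array([0.0026, 0.0202, 0.7817]), array([ 0.0001, -0.0001, -0.0018]))
```

>>> play_rows(rows=[{"dr": [0,0,-0.0018],"translation": [0.0026,0.02,0.15],"hand": 1},{"dr": [0,0,-0.0018],"translation": [0.0026,0.02,0.3],"hand": 1},{"dr": [0,0,-0.0018],"translation": [0.0026,0.02,0.45],"hand": 1},{"dr": [0,0,-0.0018],"translation": [0.0026,0.02,0.57],"hand": 1},{"dr": [0,0,-0.0018],"translation": [0.0026,0.02,0.66],"hand": 1},{"dr": [0,0,-0.0018],"translation": [0.0026,0.02,0.72],"hand": 1},{"dr": [0,0,-0.0018],"translation": [0.0026,0.02,0.76],"hand": 1},{"dr": [0,0,-0.0018],"translation": [0.0026,0.02,0.78],"hand": 1},{"dr": [0,0,-0.0018],"translation": [0.0026,0.02,0.78],"hand": 1},{"dr": [0,0,-0.0018],"translation": [0.0026,0.02,0.78],"hand": 1}])

```text
time_s: 11.55
position: [0.5315, 0.0086, 0.0052]
tcp_rot: [3.142, 0.001, -3.004]
wrist_force: [0.0, 0.1, 0.0]
finger_gap: 0.0851
grip_force: 0.0
```

Run:
```python
from h import *
st()
```

```text
{'time_s': 11.55, 'joint_pos': [-0.2076, 0.4074, 1.8481, 0.0004, 0.8853, -1.9162], 'position': [0.5315, 0.0086, 0.0052], 'tcp_rot': [3.1416, 0.0008, -3.004], 'wrist_force': [0.0091, 0.0662, 0.0061], 'torque': [-0.0453, 0.0724, -0.0391], 'grip_force': 0.0, 'finger_gap': 0.0851}
```

>>> play_rows(rows=[{"dr": [0,0,0],"translation": [0,0,0],"hand": -1},{"dr": [0,0,0],"translation": [0,0,0],"hand": -1},{"dr": [0,0,0],"translation": [0,0,0],"hand": -1},{"dr": [0,0,0],"translation": [0,0,0],"hand": -1},{"dr": [0,0,0],"translation": [0,0,0],"hand": -1},{"dr": [0,0,0],"translation": [0,0,0],"hand": -1},{"dr": [0,0,0],"translation": [0,0,0],"hand": -1},{"dr": [0,0,0],"translation": [0,0,0],"hand": -1}], newtons=80)

```text
time_s: 12.35
position: [0.5312, 0.0086, 0.0049]
tcp_rot: [3.141, 0.0, -3.004]
wrist_force: [-0.9, -0.4, 5.1]
finger_gap: 0.0164
grip_force: 79.3
```

Run:
```python
from h import *
st()
```

```text
{'time_s': 12.35, 'joint_pos': [-0.2076, 0.4078, 1.8485, 0.0002, 0.8851, -1.9161], 'position': [0.5312, 0.0086, 0.0049], 'tcp_rot': [3.1415, 0.0002, -3.0039], 'wrist_force': [-0.8538, -0.3514, 5.0932], 'torque': [-0.12, 0.1672, 0.0217], 'grip_force': 79.3165, 'finger_gap': 0.0164}
```

The square is gripped with a 16.4 mm gap. I'll lift it and then look at the bare chassis.

>>> play_rows(rows=[{"dr": [0,0,0],"translation": [0,0,-0.03],"hand": -1},{"dr": [0,0,0],"translation": [0,0,-0.1],"hand": -1},{"dr": [0,0,0],"translation": [0,0,-0.2],"hand": -1},{"dr": [0,0,0],"translation": [0,0,-0.32],"hand": -1},{"dr": [0,0,0],"translation": [0,0,-0.44],"hand": -1},{"dr": [0,0,0],"translation": [0,0,-0.54],"hand": -1},{"dr": [0,0,0],"translation": [0,0,-0.6],"hand": -1},{"dr": [0,0,0],"translation": [0,0,-0.6],"hand": -1}])

```text
time_s: 13.15
position: [0.532, 0.0086, 0.1566]
tcp_rot: [-3.141, 0.003, -3.004]
wrist_force: [0.3, -0.0, -2.8]
finger_gap: 0.0164
grip_force: 78.3
```

Run:
```python
from h import *
st()
snap('top','top3')
crop('top3','c5',95,180,140,160,3.6)
```

```text
{'time_s': 13.15, 'joint_pos': [-0.2074, 0.1643, 1.7864, 0.0005, 1.1876, -1.916], 'position': [0.532, 0.0086, 0.1566], 'tcp_rot': [-3.1409, 0.0032, -3.004], 'wrist_force': [0.3198, -0.0204, -2.8375], 'torque': [-0.0188, -0.0611, -0.0021], 'grip_force': 78.2739, 'finger_gap': 0.0164}
```

View pics/c5.png

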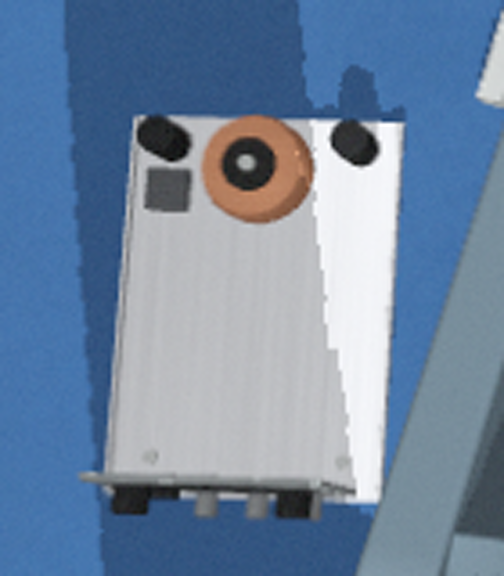

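The bare chassis is clear, with far floor corners at crop (135,115) and (405,122), right near corner (380,502), and the panel's upper edge from (82,472) to (357,488).

Run:
```python
from h import *
ci=load('top3'); f=lambda x,y:(x/3.6+95-.36,y/3.6+180-.36)
for n,x,y,z in [('FL',135,115,.015),('FR',405,122,.015),('NR',380,502,.015),('NL',103,487,.015),('PL',83,472,.082),('PR',357,488,.082)]: print(n,onz(ci,f(x,y),z).round(4))
# targets with chassis pose
yaw=-.0175; c=np.array([.4363,.2877]); d=np.array([np.cos(yaw),np.sin(yaw)])
s=r.read_state(); R=toolrot(s); p=np.array(s['position'])
Rt=Ro.from_euler('xyz',[np.pi,0,np.pi+yaw])
print(c+d*.087,plan(p,R,(*(c+d*.087),.157),Rt))
```

```text
FL [0.6303 0.3557 0.015 ]
FR [0.6272 0.2118 0.015 ]
NR [0.4274 0.2175 0.015 ]
NL [0.4343 0.361  0.015 ]
PL [0.4412 0.3453 0.082 ]
PR [0.4343 0.2133 0.082 ]
[0.52328668 0.28617758] (array([-0.1218,  1.1036, -0.0084]), array([0.0001, 0.0002, 0.0494]))
```

>>> play_rows(rows=[{"dr": [0,0,0.01],"translation": [-0.02,0.08,0],"hand": -1},{"dr": [0,0,0.02],"translation": [-0.04,0.2,0],"hand": -1},{"dr": [0,0,0.03],"translation": [-0.06,0.34,0],"hand": -1},{"dr": [0,0,0.04],"translation": [-0.08,0.48,0],"hand": -1},{"dr": [0,0,0.05],"translation": [-0.1,0.62,0],"hand": -1},{"dr": [0,0,0.05],"translation": [-0.11,0.76,0],"hand": -1},{"dr": [0,0,0.05],"translation": [-0.12,0.88,0],"hand": -1},{"dr": [0,0,0.05],"translation": [-0.12,0.96,0],"hand": -1},{"dr": [0,0,0.05],"translation": [-0.12,1.0,0],"hand": -1},{"dr": [0,0,0.05],"translation": [-0.12,1.0,0],"hand": -1},{"dr": [0,0,0.05],"translation": [-0.12,1.0,0],"hand": -1}])

```text
time_s: 14.3
position: [0.5258, 0.2596, 0.1535]
tcp_rot: [-3.141, -0.002, 3.122]
wrist_force: [1.2, -0.3, -3.0]
finger_gap: 0.0162
grip_force: 78.4
```

Run:
```python
from h import *
s=st(); R=toolrot(s); p=np.array(s['position'])
yaw=-.02; c=np.array([.4363,.2877]); d=np.array([np.cos(yaw),np.sin(yaw)])
Rt=Ro.from_euler('xyz',[np.pi,0,np.pi+yaw])
print(plan(p,R,(*(c+d*.085),.06),Rt))
```

```text
{'time_s': 14.3, 'joint_pos': [0.2563, 0.2865, 1.6446, 0.0001, 1.2129, -1.295], 'position': [0.5258, 0.2596, 0.1535], 'tcp_rot': [-3.1411, -0.0023, 3.122], 'wrist_force': [1.237, -0.287, -2.9864], 'torque': [0.0051, -0.0616, -0.0346], 'grip_force': 78.4161, 'finger_gap': 0.0162}
(array([0.0192, 0.1054, 0.3739]), array([-0.0002, -0.0007,  0.0001]))
```

>>> play_rows(rows=[{"dr": [0,0,0],"translation": [0.019,0.06,0],"hand": -1},{"dr": [0,0,0],"translation": [0.019,0.105,0.03],"hand": -1},{"dr": [0,0,0],"translation": [0.019,0.105,0.1],"hand": -1},{"dr": [0,0,0],"translation": [0.019,0.105,0.18],"hand": -1},{"dr": [0,0,0],"translation": [0.019,0.105,0.26],"hand": -1},{"dr": [0,0,0],"translation": [0.019,0.105,0.32],"hand": -1},{"dr": [0,0,0],"translation": [0.019,0.105,0.36],"hand": -1},{"dr": [0,0,0],"translation": [0.019,0.105,0.372],"hand": -1},{"dr": [0,0,0],"translation": [0.019,0.105,0.372],"hand": -1},{"dr": [0,0,0],"translation": [0.019,0.105,0.372],"hand": -1}])

```text
time_s: 15.3
position: [0.5226, 0.2871, 0.0624]
tcp_rot: [3.141, 0.001, 3.122]
wrist_force: [0.2, 0.5, -3.5]
finger_gap: 0.0161
grip_force: 78.6
```

Run:
```python
from h import *
s=st(); im,ci=snap('wrist','w4')
st()
cr=im[20:320,170:470]; cv2.imwrite('pics/c6.png',cv2.resize(cr[:,:,::-1],(600,600),interpolation=cv2.INTER_CUBIC))
```

```text
{'time_s': 15.3, 'joint_pos': [0.303, 0.4263, 1.6676, 0.0008, 1.0466, -1.2486], 'position': [0.5226, 0.2871, 0.0624], 'tcp_rot': [3.1406, 0.0007, 3.122], 'wrist_force': [0.184, 0.5272, -3.5062], 'torque': [0.0073, -0.106, 0.0003], 'grip_force': 78.5667, 'finger_gap': 0.0161}
{'time_s': 15.35, 'joint_pos': [0.303, 0.4261, 1.6677, 0.0008, 1.0466, -1.2486], 'position': [0.5227, 0.2871, 0.0625], 'tcp_rot': [3.1405, 0.001, 3.122], 'wrist_force': [0.0818, -0.1823, -2.0201], 'torque': [-0.0327, -0.1097, -0.0218], 'grip_force': 78.5664, 'finger_gap': 0.0163}
```

View pics/c6.png

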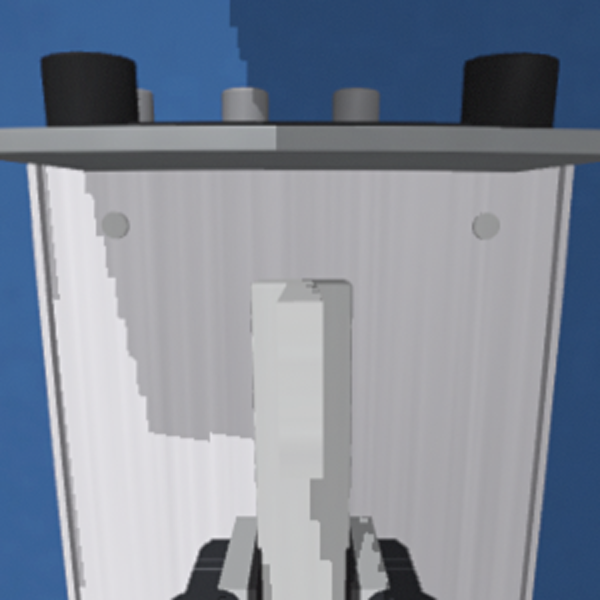

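The square is centred on the chassis, with its stock at crop x≈303 and the floor's middle at 301. It's parallel too, and the panel's base line is at crop y≈171. Next I'll compute the gap.

Run:
```python
from h import *
ci=load('w4'); f=lambda x,y:(x/2+170-.25,y/2+20-.25)
print('cam',-ci['R'].T@ci['t'])
for n,x,y,z in [('base',300,171,.01),('baseL',100,170,.01),('baseR',520,171,.01),('top',300,152,.082),('topL',20,153,.082),('topR',590,156,.082),('FL',30,170,.015),('FR',572,170,.015)]: print(n,onz(ci,f(x,y),z).round(4))
zb=.0625-.0049
for z in (zb+.022,zb+.07): print('stock/blade end',onz(ci,f(302,281),z).round(4),onz(ci,f(302,300),z).round(4))
```

```text
cam [0.45457144 0.28817865 0.2051265 ]
base [0.4331 0.2881 0.01  ]
baseL [0.4314 0.2339 0.01  ]
baseR [0.434  0.3478 0.01  ]
top [0.438  0.2882 0.082 ]
topL [0.4367 0.2404 0.082 ]
topR [0.4392 0.3378 0.082 ]
FL [0.4313 0.2166 0.015 ]
FR [0.4343 0.3602 0.015 ]
stock/blade end [0.4595 0.288  0.0796] [0.4629 0.288  0.0796]
stock/blade end [0.4576 0.2881 0.1276] [0.4597 0.2881 0.1276]
```

The corner is at x≈0.433, the panel leans about 0.07 rad, and the gap to the heel is about 26 mm. I'll descend while moving 10 mm forward.

>>> play_rows(rows=[{"dr": [0,0,0],"translation": [0.02,0,0.03],"hand": -1},{"dr": [0,0,0],"translation": [0.04,0,0.07],"hand": -1},{"dr": [0,0,0],"translation": [0.04,0,0.11],"hand": -1},{"dr": [0,0,0],"translation": [0.04,0,0.14],"hand": -1},{"dr": [0,0,0],"translation": [0.04,0,0.16],"hand": -1},{"dr": [0,0,0],"translation": [0.04,0,0.17],"hand": -1},{"dr": [0,0,0],"translation": [0.04,0,0.178],"hand": -1},{"dr": [0,0,0],"translation": [0.04,0,0.182],"hand": -1},{"dr": [0,0,0],"translation": [0.04,0,0.182],"hand": -1},{"dr": [0,0,0],"translation": [0.04,0,0.182],"hand": -1}])

```text
time_s: 16.35
position: [0.5121, 0.2871, 0.0162]
tcp_rot: [3.141, -0.0, 3.122]
wrist_force: [-0.1, 0.1, -2.0]
finger_gap: 0.0164
grip_force: 78.6
```

>>> play_rows(rows=[{"dr": [0,0,0],"translation": [0,0,0.004],"hand": -1},{"dr": [0,0,0],"translation": [0,0,0.008],"hand": -1},{"dr": [0,0,0],"translation": [0,0,0.008],"hand": -1},{"dr": [0,0,0],"translation": [0,0,0.008],"hand": -1}])

```text
time_s: 16.75
position: [0.5122, 0.2871, 0.0149]
tcp_rot: [3.141, -0.0, 3.122]
wrist_force: [-2.6, -0.5, 5.5]
finger_gap: 0.0164
grip_force: 79.6
```

The stock is on the floor at z=0.0149, as predicted. I'll slide it towards the panel.

>>> play_rows(rows=[{"dr": [0,0,0],"translation": [0.006,0,-0.002],"hand": -1},{"dr": [0,0,0],"translation": [0.014,0,-0.002],"hand": -1},{"dr": [0,0,0],"translation": [0.022,0,-0.002],"hand": -1},{"dr": [0,0,0],"translation": [0.03,0,-0.002],"hand": -1},{"dr": [0,0,0],"translation": [0.036,0,-0.002],"hand": -1},{"dr": [0,0,0],"translation": [0.042,0,-0.002],"hand": -1},{"dr": [0,0,0],"translation": [0.048,0,-0.002],"hand": -1},{"dr": [0,0,0],"translation": [0.048,0,-0.002],"hand": -1},{"dr": [0,0,0],"translation": [0.048,0,-0.002],"hand": -1}])

```text
time_s: 17.65
position: [0.5002, 0.2874, 0.0148]
tcp_rot: [3.141, -0.0, 3.122]
wrist_force: [2.7, -1.0, 4.3]
finger_gap: 0.0161
grip_force: 79.5
```

Run:
```python
from h import *
st()
```

```text
{'time_s': 17.65, 'joint_pos': [0.3154, 0.4682, 1.7285, 0.0009, 0.9447, -1.2364], 'position': [0.5002, 0.2874, 0.0148], 'tcp_rot': [3.1408, -0.0, 3.1221], 'wrist_force': [2.6692, -1.0069, 4.2707], 'torque': [-0.0062, -0.3792, 0.0851], 'grip_force': 79.457, 'finger_gap': 0.0161}
```

Heel is at about x=0.438. I'll keep advancing in 1 mm steps.

>>> play_rows(rows=[{"dr": [0,0,0],"translation": [0.002,0,0],"hand": -1},{"dr": [0,0,0],"translation": [0.004,0,0],"hand": -1},{"dr": [0,0,0],"translation": [0.006,0,0],"hand": -1},{"dr": [0,0,0],"translation": [0.008,0,0],"hand": -1},{"dr": [0,0,0],"translation": [0.008,0,0],"hand": -1}])

```text
time_s: 18.15
position: [0.4984, 0.2874, 0.0148]
tcp_rot: [3.141, 0.0, 3.122]
wrist_force: [5.2, 0.5, 5.2]
finger_gap: 0.0161
grip_force: 79.6
```

>>> play_rows(rows=[{"dr": [0,0,0],"translation": [0.002,0,0],"hand": -1},{"dr": [0,0,0],"translation": [0.004,0,0],"hand": -1},{"dr": [0,0,0],"translation": [0.004,0,0],"hand": -1}])

```text
time_s: 18.45
position: [0.4974, 0.2874, 0.0148]
tcp_rot: [3.141, 0.0, 3.122]
wrist_force: [4.2, -0.1, 5.0]
finger_gap: 0.0163
grip_force: 79.6
```

>>> play_rows(rows=[{"dr": [0,0,0],"translation": [0.002,0,0],"hand": -1},{"dr": [0,0,0],"translation": [0.004,0,0],"hand": -1},{"dr": [0,0,0],"translation": [0.004,0,0],"hand": -1}])

```text
time_s: 18.75
position: [0.4964, 0.2875, 0.0149]
tcp_rot: [3.141, 0.0, 3.122]
wrist_force: [5.5, 0.2, 5.0]
finger_gap: 0.0164
grip_force: 79.6
```

>>> play_rows(rows=[{"dr": [0,0,0],"translation": [0.002,0,0],"hand": -1},{"dr": [0,0,0],"translation": [0.004,0,0],"hand": -1},{"dr": [0,0,0],"translation": [0.004,0,0],"hand": -1}])

```text
time_s: 19.05
position: [0.4961, 0.2874, 0.0149]
tcp_rot: [3.141, 0.002, 3.122]
wrist_force: [8.0, 0.3, 2.4]
finger_gap: 0.0161
grip_force: 79.3
```

>>> play_rows(rows=[{"dr": [0,0,0],"translation": [0.002,0,0],"hand": -1},{"dr": [0,0,0],"translation": [0.004,0,0],"hand": -1},{"dr": [0,0,0],"translation": [0.004,0,0],"hand": -1}])

```text
time_s: 19.35
position: [0.4961, 0.2874, 0.015]
tcp_rot: [3.14, 0.004, 3.122]
wrist_force: [10.5, -0.6, 0.2]
finger_gap: 0.0165
grip_force: 79.0
```

It has seated hard against the corner: x stopped at 0.4961, which puts the heel at about 0.434. The floor force has dropped, so I'll back off the horizontal push a little and press down more.

>>> play_rows(rows=[{"dr": [0,0,0],"translation": [-0.002,0,0.004],"hand": -1},{"dr": [0,0,0],"translation": [-0.003,0,0.008],"hand": -1},{"dr": [0,0,0],"translation": [-0.003,0,0.01],"hand": -1},{"dr": [0,0,0],"translation": [-0.003,0,0.01],"hand": -1},{"dr": [0,0,0],"translation": [-0.003,0,0.01],"hand": -1}])

```text
time_s: 19.85
position: [0.4961, 0.2875, 0.0148]
tcp_rot: [3.141, 0.002, 3.122]
wrist_force: [-1.3, -3.9, 24.3]
finger_gap: 0.0165
grip_force: 82.4
```

Run:
```python
from h import *
s=st(); im,ci=snap('wrist','w5'); s=st(); snap('scene','scene5')
a=im[100:340,170:470][:,:,::-1]
crop('scene5','t',390,190,110,120,5)
c=np.zeros((560,800,3),np.uint8); c[:320,:400]=cv2.resize(a,(400,320),interpolation=cv2.INTER_CUBIC); t=cv2.imread('pics/t.png'); c[:436,400:]=cv2.resize(t,(400,436)); cv2.imwrite('pics/c7.png',c)
```

```text
{'time_s': 19.85, 'joint_pos': [0.3183, 0.4614, 1.7391, -0.0, 0.9393, -1.2331], 'position': [0.4961, 0.2875, 0.0148], 'tcp_rot': [3.141, 0.0016, 3.1222], 'wrist_force': [-1.3027, -3.8679, 24.2742], 'torque': [-0.6855, 0.2428, -0.0751], 'grip_force': 82.3656, 'finger_gap': 0.0165}
{'time_s': 19.9, 'joint_pos': [0.3183, 0.4613, 1.7391, -0.0, 0.9393, -1.2331], 'position': [0.4961, 0.2875, 0.0148], 'tcp_rot': [3.141, 0.0018, 3.1222], 'wrist_force': [-1.1872, -3.9915, 24.0123], 'torque': [-0.7442, 0.2804, -0.0897], 'grip_force': 82.3659, 'finger_gap': 0.0161}
```

View pics/c7.png

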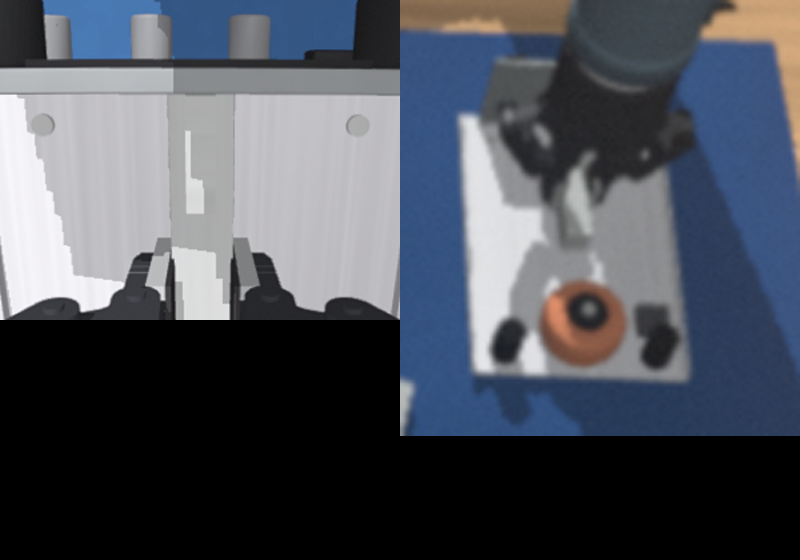

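The square stands centred with its blade flat on the panel. The down force is about 24 N, but the push against the panel is too weak, so I'll add some forward push.

>>> play_rows(rows=[{"dr": [0,0,0],"translation": [0.003,0,0],"hand": -1},{"dr": [0,0,0],"translation": [0.006,0,0],"hand": -1},{"dr": [0,0,0],"translation": [0.01,0,0],"hand": -1},{"dr": [0,0,0],"translation": [0.01,0,0],"hand": -1},{"dr": [0,0,0],"translation": [0.01,0,0],"hand": -1}])

```text
time_s: 20.45
position: [0.4961, 0.2875, 0.0148]
tcp_rot: [3.14, 0.007, 3.122]
wrist_force: [8.3, -3.1, 14.5]
finger_gap: 0.0165
grip_force: 80.9
```

Run:
```python
from h import *
st()
```

```text
{'time_s': 20.45, 'joint_pos': [0.3188, 0.4588, 1.7431, -0.0011, 0.9329, -1.2317], 'position': [0.4961, 0.2875, 0.0148], 'tcp_rot': [3.1402, 0.0067, 3.1219], 'wrist_force': [8.3238, -3.111, 14.483], 'torque': [-0.7286, -1.1441, -0.0349], 'grip_force': 80.9143, 'finger_gap': 0.0165}
```

The forces are good, but the hand has pitched 0.0067 rad. I'll turn it back about y so the stock stays flat.

>>> play_rows(rows=[{"dr": [0,-0.001,0],"translation": [0,0,0],"hand": -1},{"dr": [0,-0.002,0],"translation": [0,0,0],"hand": -1},{"dr": [0,-0.002,0],"translation": [0,0,0],"hand": -1},{"dr": [0,-0.002,0],"translation": [0,0,0],"hand": -1}])

```text
time_s: 20.85
position: [0.4962, 0.2875, 0.0148]
tcp_rot: [3.14, 0.013, 3.122]
wrist_force: [9.0, -4.1, 14.8]
finger_gap: 0.0163
grip_force: 80.9
```

Run:
```python
from h import *
st()
```

```text
{'time_s': 20.85, 'joint_pos': [0.3199, 0.4559, 1.7475, -0.0037, 0.9254, -1.2289], 'position': [0.4962, 0.2875, 0.0148], 'tcp_rot': [3.1401, 0.0131, 3.1218], 'wrist_force': [8.9997, -4.0789, 14.7709], 'torque': [-0.6697, -0.9741, -0.0601], 'grip_force': 80.9362, 'finger_gap': 0.0163}
```

That was the wrong sign, because pitch comes before the half-turn yaw. I'll reverse it.

>>> play_rows(rows=[{"dr": [0,0.001,0],"translation": [0,0,0],"hand": -1},{"dr": [0,0.002,0],"translation": [0,0,0],"hand": -1},{"dr": [0,0.003,0],"translation": [0,0,0],"hand": -1},{"dr": [0,0.004,0],"translation": [0,0,0],"hand": -1},{"dr": [0,0.004,0],"translation": [0,0,0],"hand": -1},{"dr": [0,0.004,0],"translation": [0,0,0],"hand": -1}])

```text
time_s: 21.45
position: [0.496, 0.2875, 0.0148]
tcp_rot: [3.14, 0.0, 3.122]
wrist_force: [6.7, -3.5, 15.3]
finger_gap: 0.0159
grip_force: 81.0
```

Run:
```python
from h import *
st(); im,ci=snap('wrist','w6'); st()
# detect panel upper edges and stock in middle columns, compare with w5
a=load('w5')['im']
for n,x in (('w5',a),('w6',im)):
    g=x.mean(2); print(n,[g[140:185,c].round(0).astype(int).tolist() for c in (250,)])
```

```text
{'time_s': 21.45, 'joint_pos': [0.3176, 0.4617, 1.7386, 0.0015, 0.9405, -1.2344], 'position': [0.496, 0.2875, 0.0148], 'tcp_rot': [3.1402, 0.0004, 3.1219], 'wrist_force': [6.6808, -3.5268, 15.3123], 'torque': [-0.6402, -1.2162, 0.0098], 'grip_force': 81.0226, 'finger_gap': 0.0159}
{'time_s': 21.5, 'joint_pos': [0.3176, 0.4617, 1.7386, 0.0015, 0.9405, -1.2344], 'position': [0.496, 0.2875, 0.0148], 'tcp_rot': [3.1402, 0.0003, 3.1219], 'wrist_force': [7.6803, -4.2871, 14.87], 'torque': [-0.7, -1.1404, -0.0438], 'grip_force': 81.021, 'finger_gap': 0.0166}
w5 [[123, 123, 125, 121, 78, 56, 54, 55, 55, 57, 106, 175, 195, 192, 189, 189, 189, 189, 188, 189, 189, 188, 188, 187, 188, 187, 188, 187, 179, 154, 165, 193, 194, 194, 194, 194, 194, 193, 193, 193, 193, 193, 193, 193, 193]]
w6 [[123, 125, 125, 121, 79, 55, 54, 56, 53, 58, 119, 187, 196, 191, 189, 189, 189, 189, 189, 189, 188, 188, 188, 188, 188, 187, 187, 187, 177, 147, 163, 193, 194, 194, 194, 194, 194, 193, 193, 194, 193, 194, 194, 194, 194]]
```

Hand pitch is now about 0, with 7 N against the panel and 15 N down. I'll do a final check of the panel lean and the cover.

Run:
```python
from h import *
ci=load('w6'); print('cam',-ci['R'].T@ci['t'])
for u in (200,250,390,440):
    col=ci['im'].mean(2)[:,u]; print(u,col[160:176].round(0).astype(int).tolist())
    print(onz(ci,(u,169),.082).round(4),onz(ci,(u,169.5),.01).round(4))
im,c=snap('top','top6'); crop('top6','c8',420,160,130,160,3)
```

```text
cam [0.42802116 0.28854503 0.15763143]
200 [185, 185, 185, 185, 184, 183, 184, 183, 180, 150, 151, 197, 198, 198, 198, 198]
[0.4322 0.262  0.082 ] [0.4364 0.2366 0.01  ]
250 [188, 188, 188, 188, 188, 187, 187, 187, 177, 147, 163, 193, 194, 194, 194, 194]
[0.4325 0.273  0.082 ] [0.437  0.2582 0.01  ]
390 [140, 140, 140, 140, 140, 140, 139, 139, 135, 131, 153, 185, 198, 198, 198, 197]
[0.4331 0.3036 0.082 ] [0.4382 0.3179 0.01  ]
440 [137, 138, 137, 138, 138, 138, 138, 138, 136, 130, 133, 175, 193, 194, 193, 193]
[0.4333 0.3147 0.082 ] [0.4385 0.3395 0.01  ]
```

View pics/c8.png

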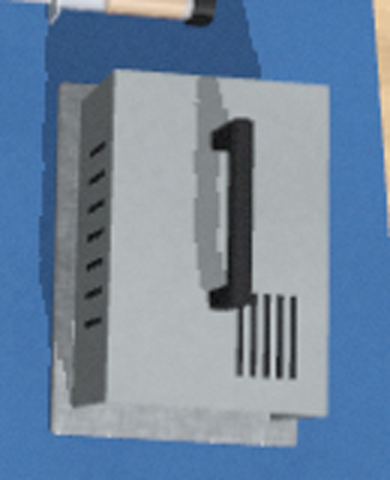

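The cover is standing on the pad. The panel's top edge is at x≈0.433, in line with the corner at 0.433–0.434, so the panel is upright. I'll hand it in.

```bash
python3 -c "
from h import *
st(); print(r.close_job())"
```

```text
{'time_s': 21.55, 'joint_pos': [0.3177, 0.4616, 1.7386, 0.0015, 0.9404, -1.2344], 'position': [0.496, 0.2875, 0.0148], 'tcp_rot': [3.1402, 0.0004, 3.122], 'wrist_force': [7.46, -4.3731, 13.7547], 'torque': [-0.7308, -1.2483, -0.0412], 'grip_force': 81.0202, 'finger_gap': 0.0167}
the job is handed in; nothing more can be done
None
```

I handed the job in at 21.6 s, but no verdict came back: the cover is standing on the pad and let go, and the gripped square is held in the corner at about 7 N against the panel and 14 N down, with the panel upright as far as the camera can tell.

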